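# Take the pre-filter panel out of a bench air-filter unit

### The job

The pre-filter of the bench air-filter unit is due for rinsing: turn both black turn buttons a quarter turn aside so that neither laps over the panel, then lift the filter panel out of its frame by the blue handle without forcing it against the buttons. Lay it gently flat in the grey rinse tray, handle up, let go, leave both buttons turned aside, and leave the other things on the bench where they are.

Things in the scene. Friction and masses are not known exactly. Their poses are not given: they have to be found in the camera images.
- filter_unit: white bench air-filter unit, 200 x 270 x 105 mm (its x, y, z), fixed; origin under its centre at bench level, x to its back (a black outlet spigot sticks out 30 mm there), y to the left. In its flat top (bezel 105 mm above the bench) a 134 x 174 mm opening, 10 mm deep to its ledge, holds the panel flush. Button pivots lie 105 mm from the centre along +y (a) and -y (b)
- filter_panel: filter panel 130 x 170 x 10 mm (its x, y, z), aluminium rim, white pleats, 0.2 to 0.5 kg; origin at the centre of its underside, z up out of the frame; 2 mm play all round in the frame. Across its middle along its x axis stands a blue bow handle
- panel_handle (a point): middle of the blue bow handle's grip bar: a round bar 12 mm thick, 84 mm long along the panel's x axis, its centre line 26 mm above the panel's top face (36 mm above its underside); axes as the panel's
- button_a (a joint): black turn button on the bezel at the panel's left (+y) end. 0: its nose points at the panel's middle and laps 19 mm over the panel's edge; positive turns anticlockwise seen from above; stops at -1.75 and +1.75 rad. Starts within 0.3 rad of 0, may be turned either way, clears the panel beyond 1.2 rad, stays where left (friction about 0.06 N m)
- button_a_grip (a point): on button a's pivot axis, middle of its upright thumb rib: rib 40 mm long, 10 mm thick, from 8 to 27 mm above the bezel, centred on the pivot; this point 17 mm above the bezel, its x along the rib to the nose, z up. The rib stands on a plate 18 mm wide, 2 to 8 mm above the bezel, that reaches 39 mm from the pivot to the nose and 21 mm to the tail
- button_b (a joint): black turn button on the bezel at the panel's right (-y) end. 0: its nose points at the panel's middle and laps 19 mm over the panel's edge; positive turns anticlockwise seen from above; stops at -1.75 and +1.75 rad. Starts within 0.3 rad of 0, may be turned either way, clears the panel beyond 1.2 rad, stays where left (friction about 0.06 N m)
- button_b_grip (a point): on button b's pivot axis, middle of its upright thumb rib: rib 40 mm long, 10 mm thick, from 8 to 27 mm above the bezel, centred on the pivot; this point 17 mm above the bezel, its x along the rib to the nose, z up. The rib stands on a plate 18 mm wide, 2 to 8 mm above the bezel, that reaches 39 mm from the pivot to the nose and 21 mm to the tail
- rinse_tray: grey plastic rinse tray 240 x 280 x 30 mm (its x, y, z), fixed, on four 10 mm feet, rim bead top 44 mm above the bench, inner floor 232 x 272 mm, 14 mm above the bench; empty; origin under its centre at bench level
- wash_bottle: wash bottle, 191 mm tall, blue cap, at the back; origin under its middle
- flask: conical flask, 94 mm tall, pink liquid, at the back; origin under its centre
- white_bottle: white bottle with a red cap, 85 mm tall, at the back; origin under its centre
- dropper_bottle: amber dropper bottle, 100 mm tall, at the back left; origin under its centre
- petri_dish: petri dish, 58 mm across, 15 mm high, at the back between unit and tray; origin under its centre
- forceps: forceps, 120 mm long (its y), lying at the back right; origin under its middle
- beaker: glass beaker, 54 mm across, 69 mm tall, at the left; origin under its centre
- slide_carton: red carton of slides 52 x 86 x 36 mm, at the right; origin under its centre

How it is judged:
On the way, in this order (a step that is already met when the one before it is completed fails the run):
1. both turn buttons are turned aside, clear of the panel ((value of joint button_a above 1.2 rad or value of joint button_a below -1.2 rad) and (value of joint button_b above 1.2 rad or value of joint button_b below -1.2 rad)), for 0.2 s.
2. the panel is lifted out of its frame, above the buttons (z of filter_panel in the frame of filter_unit above 0.135 m), for 0.1 s.
At the end, for the whole second after the job is handed in: The filter panel lies at rest, released, flat on the inner floor of the rinse tray (underside within 6 mm of the floor, tilted less than 0.06 rad, handle up), wholly inside the rim; both turn buttons are still more than 1.2 rad from the closed position (all of step 1 and z of filter_panel in the frame of rinse_tray between 0.008 and 0.02 m and horizontal distance between filter_panel and rinse_tray below 0.09 m and angle between filter_panel's own z axis and vertical below 0.06 rad and linear speed of filter_panel below 0.02 m/s and angular speed of filter_panel below 0.1 rad/s); the robot touches nothing.
It fails at once if the panel is forced against the turn buttons or frame (over 25 N) (contact force between filter_panel and filter_unit above 25 N).
It fails at once if the panel is dropped or slammed into the tray (faster than 0.5 m/s within 20 mm of its floor, as after a fall of some 13 mm) (horizontal distance between filter_panel and rinse_tray below 0.2 m and z of filter_panel in the frame of rinse_tray below 0.034 m and linear speed of filter_panel above 0.5 m/s).
It fails at once if another thing on the bench is pushed more than 30 mm (distance of any of wash_bottle, flask, white_bottle, dropper_bottle, petri_dish, forceps, beaker, slide_carton from where it was at the start of the episode above 0.03 m).
It also fails if it takes over 58 s, if anything falls off the work surface, if the arm or the gripper's body presses on something with over 40 N, if the wrist force passes 120 N, or if a joint passes its speed limit or range.

### The arm

A 6-joint arm with a two-finger parallel gripper is mounted at the origin on a cart in front of the work surface, level with it; the furniture and walls round the work are solid. World frame = base frame: x ahead of the robot, y to its left, z up, the work surface at z = 0. Lengths are in m, angles in rad, forces in N, time in s.
With the tool pointing down it reaches from about 0.3 to 0.775 m from the base axis. Payload 14.6 kg.
Tool frame: the origin (TCP) lies at the very end of the fingers, on their centre line; the grasp point (between the pads) lies 19 mm behind it; z points along the fingers, y is the line along which they close (so a half turn about z gives the same grasp; the last joint's range is limited). The gripper opens to 94 mm and grips with 3 to 60 N. Pads are 16 mm wide; open, the fingers measure 119 mm over their backs; the gripper's body (75 mm by 177 mm) begins 78 mm behind the grasp point.
Start: joints at [-0.067, 0.3, 1.521, -0, 1.321, -0.067], TCP at [0.55, -0, 0.205] pointing down, gripper open.
Joint ranges: [-3.03, 3.03], [-0.79, 2.21], [0.23, 2.52], [-1.04, 4.18], [0, 3.07], [-2.55, 2.55]. Speed limits (rad/s): [2.22, 2.22, 2.57, 3.14, 3.14, 3.14].

### API

Orientations are given as [roll, pitch, yaw] about the fixed x, y, z axes, in that order (R = Rz(yaw) Ry(pitch) Rx(roll)).
In Python, from station import ctrl gives the robot as it stands.
- The arm moves only by the tool move_arm, never from a script. Its argument "increments" is a list of rows, each a list of 7 numbers: the opening, from 0 (shut) to 1 (fully open), then the shift along the tool's x, y, z in units of 50 mm (1.0 is 50 mm), then the turn, a rotation vector about the tool's x, y, z in rad. In form: [[claw, tx, ty, tz, rx, ry, rz], ...]. A call has 1 to 20 rows; each row shifts and turns the commanded pose from where the row before left it, along the tool's axes as they then stand; what a row does not reach is not made up. A row lasts 1/10 s, in which the tool goes at most 50 mm and 8.59 degrees, less where a joint would pass 70% of its speed; a pose out of reach is approached as far as the arm can. A call is refused whole if a number of a shift passes 1 or a number of a turn 0.15, either way. A call with a gripper value outside its range is refused whole. The fingers move at their own pace and stop on an object; "force" is the grip in N (left out, the last holds). Time passes only in rows, so rows that do not move let the fingers close. It gives the time, the measured TCP pose, the force, the opening and the grip force at its end, in the units of the state.
- ctrl.get_obs(): the state, without advancing time (a new reading comes with each control period).
- ctrl.camera(name): name is "scene" or "top"; returns a dict with "color" (400x640x3 uint8, blue, green, red), "K" (3x3 intrinsics, pixels), "pose" (4x4, takes a point from camera to world coordinates). Camera axes: x right, y down, z forward; pixel columns grow to the right and rows downward; lengths in m; the calibration is good to about 2 mm. A picture is of the moment at which its call begins. There is no depth.
- ctrl.hand_in(): hands the job in; it is judged then, once.
Trained networks look in a picture, given as the dict that the camera call returned (one of the last four; its "shot" number tells which), for a name from the list of things; names that differ only in an ending like _2 or _b are one class to them, and where a whole thing is asked for, a point or a joint stands for the part that bears it (a point fixed in the world has none). Each returns a list of dicts, best first, with "conf" (0 to 1); they miss things now and then, are a little off and sometimes report something else, mostly with a low value. They report only what shows in the picture. A call takes as long as a camera call.
- ctrl.cut_out(name, picture): "mask" (400x640 bool, what is visible of it) and "centre" ([row, column] in pixels, amid what is visible of it).
The state is a dict: "time_s": time; "qpos": joint angles; "joint_vel": joint speeds; "tau": joint torques, N m; "ee_pos": TCP position; "eef_rot": TCP orientation; "force": force on the tool from outside, world axes, zero at the start; "moment": the same for the moment, N m; "grip_width": finger opening in m; "grip_force": force on a finger pad.
Only numpy, scipy, OpenCV 4.12 (cv2) and the standard library are available. Lean on these libraries where they do the work, as an engineer would, in place of code of your own. Each camera call takes 0.05 s, during which the arm holds its last target. There are 200 camera calls.

## Working session

There is one attempt and no reset: what is moved stays moved. The work goes in short steps, Python scripts to look and compute and a tool call to move; the robot and the scene stay as the last step left them, time stands still between calls to the robot, and variables do not carry over. Pictures are saved under pics/ and viewed, at most 10 in all, crops included, and the job is handed in when it is done.

Besides the shell and the picture viewer there is one more tool, called after "Request:" by a JSON object that holds its "api" and its "payload". move_arm: Moves the arm, as the interface text tells. Its arguments: {"type":"object","properties":{"increments":{"type":"array","items":{"type":"array","items":{"type":"number"}}},"force":{"type":"number"}},"required":["increments"]}

```bash
mkdir -p pics
cat > h.py <<'E'
import numpy as np, cv2
from station import ctrl
def ray(p,uv,z):
    K,T=p["K"],p["pose"]; d=T[:3,:3]@np.linalg.solve(K,[uv[0],uv[1],1.]); o=T[:3,3]
    return o+d*(z-o[2])/d[2]
def proj(p,X):
    T=np.linalg.inv(p["pose"]); c=T[:3,:3]@np.asarray(X)+T[:3,3]; q=p["K"]@c; return q[:2]/q[2]
E
python3 - <<'E'
from h import *
print(ctrl.get_obs())
for cam in("top","scene"):
    p=ctrl.camera(cam); cv2.imwrite(f"pics/{cam}0.png",p["color"]); print(cam,p["pose"].round(3).tolist(),p["K"].round(1).tolist())
    for n,z in(("filter_unit",.105),("filter_panel",.105),("panel_handle",.131),("button_a",.12),("rinse_tray",.04)):
        for r in ctrl.cut_out(n,p)[:3]:
            m=r["mask"].astype(np.uint8); ys,xs=np.nonzero(m)
            if len(xs)<5: continue
            b=cv2.minAreaRect(np.stack([xs,ys],1).astype(np.float32))
            print(n,round(r["conf"],2),len(xs),"c",np.round(r["centre"],1),ray(p,r["centre"][::-1],z).round(4),"box",[ray(p,q,z)[:2].round(3).tolist() for q in cv2.boxPoints(b)])
E
```

```text
{'time_s': 0.0, 'qpos': array([-6.65959425e-02,  3.00483823e-01,  1.52161721e+00,  1.99556351e-05,
        1.32071338e+00, -6.65945761e-02]), 'joint_vel': array([ 3.01515082e-03, -7.37623002e-04,  8.37424652e-05, -3.62138598e-04,
        3.54688782e-04, -7.42807007e-05]), 'tau': array([-1.53750298e-03, -5.31805658e+01, -3.52735734e+01,  7.07558286e-02,
        2.43994006e-02, -4.79655944e-05]), 'ee_pos': array([5.49718158e-01, 2.33399058e-05, 2.04864075e-01]), 'eef_rot': array([-3.14037488e+00, -1.00588831e-04,  1.57078995e+00]), 'force': array([-0.32342269,  0.046731  , -0.30120992]), 'moment': array([-0.02895109,  0.01208907,  0.01923799]), 'grip_force': 0.0, 'grip_width': 0.09438073875049129}
top [[0.026, -0.99, 0.14, 0.459], [-1.0, -0.026, 0.001, -0.01], [0.003, -0.14, -0.99, 1.352], [0.0, 0.0, 0.0, 1.0]] [[413.7, 0.0, 322.2], [0.0, 413.7, 199.8], [0.0, 0.0, 1.0]]
filter_unit 0.95 3565 c [262.6 391.1] [ 0.4525 -0.219   0.105 ] box [[0.641, -0.072], [0.655, -0.355], [0.422, -0.357], [0.409, -0.081]]
filter_panel 0.67 2421 c [237.9 391. ] [ 0.5259 -0.2185  0.105 ] box [[0.577, -0.1
[... 988 characters left out ...]
[0.637, -0.364], [0.398, -0.432]]
filter_panel 0.94 2062 c [250.3 336. ] [ 0.5183 -0.2291  0.105 ] box [[0.445, -0.141], [0.585, -0.069], [0.598, -0.287], [0.469, -0.335]]
panel_handle 0.57 1968 c [248.3 330.7] [ 0.4946 -0.2343  0.131 ] box [[0.431, -0.163], [0.562, -0.095], [0.576, -0.304], [0.456, -0.349]]
button_a 0.61 162 c [261.2 361.4] [ 0.5366 -0.3117  0.12  ] box [[0.522, -0.286], [0.55, -0.279], [0.545, -0.339], [0.519, -0.345]]
button_a 0.52 123 c [227.4 306.1] [ 0.4979 -0.117   0.12  ] box [[0.5, -0.083], [0.526, -0.078], [0.509, -0.152], [0.485, -0.155]]
rinse_tray 0.97 3749 c [190.7 262.5] [0.5396 0.2044 0.04  ] box [[0.454, 0.397], [0.79, 0.373], [0.634, 0.039], [0.361, 0.084]]
```

View pics/top0.png

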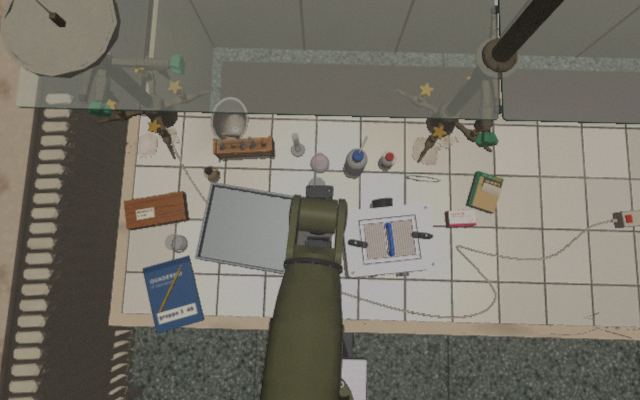

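View pics/scene0.png

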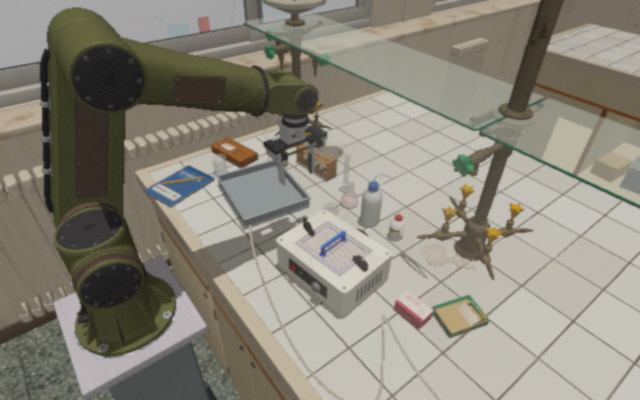

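The top view shows the unit (white) at about (390,240) with the blue handle at (390,239), button a at (358,243) and button b at (422,236). The tray is at (250,228), partly hidden by the arm. Next I fit a model of the handle and buttons to both views.

```bash
cat > fit.py <<'E'
from h import *
from scipy.optimize import minimize
S=6
def box(x0,x1,y0,y1,z0,z1): return np.array([[x,y,z] for x in(x0,x1) for y in(y0,y1) for z in(z0,z1)],float)
def rz(a): c,s=np.cos(a),np.sin(a); return np.array([[c,-s,0],[s,c,0],[0,0,1.]])
def place(P,x,y,a): return P@rz(a).T+[x,y,0]
def button(v,i):
    s=1 if i==0 else -1
    q=v[3+i]-s*np.pi/2
    out=[]
    for B in(box(-.021,.039,-.009,.009,.107,.113),box(-.02,.02,-.005,.005,.113,.132)):
        out.append(place(place(B,0,s*.105,q),*v[:3]))
    return out
def handle(v):
    return [place(box(-.042,.042,-.006,.006,.125,.137),*v[:3])]
def hull(p,Ps,win):
    x0,y0,w,h=win; m=np.zeros((h*S,w*S),np.uint8)
    for P in Ps:
        uv=np.array([(proj(p,X)-[x0-.5,y0-.5])*S for X in P]); cv2.fillConvexPoly(m,cv2.convexHull(np.round(uv).astype(np.int32)),1)
    return cv2.resize(m.astype(np.float32),(w,h),interpolation=cv2.INTER_AREA)
E
python3 - <<'E'
from fit import *
data=[]
v0=np.array([.524,-.214,.12,0,0])
for cam in("top","scene"):
    p=ctrl.camera(cam); uv=proj(p,[.524,-.214,.115]); win=(int(uv[0])-50,int(uv[1])-50,100,100)
    c=p["color"][win[1]:win[1]+100,win[0]:win[0]+100].astype(float)
    dark=np.clip((110-c.max(2))/80,0,1); blue=np.clip((c[...,0]-c[...,2]-25)/60,0,1)
    data.append((p,win,dark,blue,c))
def roi(p,win,v,i):
    m=hull(p,[place(box(-.045,.045,(.105 if i==0 else -.105)-.045,(.105 if i==0 else -.105)+.045,.105,.135),*v[:3])],win); return m>0
rois=[[roi(d[0],d[1],v0,i) for i in(0,1)] for d in data]
def cost(v):
    e=0
    for d,R in zip(data,rois):
        for i in(0,1): e+=(((hull(d[0],button(v,i),d[1])-d[2])**2)*R[i]).sum()
        e+=((hull(d[0],handle(v),d[1])-d[3])**2).sum()*.5
    return e
best=None
for qa in(-.25,0,.25):
  for qb in(-.25,0,.25):
    v=v0.copy();v[3:]=qa,qb; e=cost(v)
    if best is None or e<best[0]:best=(e,v)
v=best[1]
for _ in range(3):
    r=minimize(cost,v,method="Nelder-Mead",options=dict(initial_simplex=v+np.vstack([np.zeros(5),np.diag([.006,.006,.04,.12,.12])]),maxiter=250)); v=r.x
print(best[0],r.fun,v.round(4)); np.save("v.npy",v)
for i,s in((0,1),(1,-1)): print("ab"[i],place(np.array([[0,s*.105,.122]]),*v[:3]).round(4),"rib yaw",v[2]+v[3+i]-s*np.pi/2)
ims=[]
for d in data:
    a=cv2.resize(d[4].astype(np.uint8),(400,400),interpolation=cv2.INTER_CUBIC)
    for P in button(v,0)+button(v,1)+handle(v)+[place(box(-.065,.065,-.085,.085,.105,.105),*v[:3]),place(box(-.1,.1,-.135,.135,.105,.105),*v[:3])]:
        h=cv2.convexHull(np.array([(proj(d[0],X)-[d[1][0]-.5,d[1][1]-.5])*4 for X in P]).round().astype(np.int32)); cv2.polylines(a,[h],True,(0,255,0),1)
    ims.append(a)
cv2.imwrite("pics/fit.png",np.hstack(ims))
E
```

```text
365.4781801328142 322.6518683650184 [ 0.5219 -0.2114  0.1252 -0.3128 -0.2998]
a [[ 0.5088 -0.1073  0.122 ]] rib yaw -1.7584264264442098
b [[ 0.5351 -0.3156  0.122 ]] rib yaw 1.3961567584589736
```

View pics/fit.png

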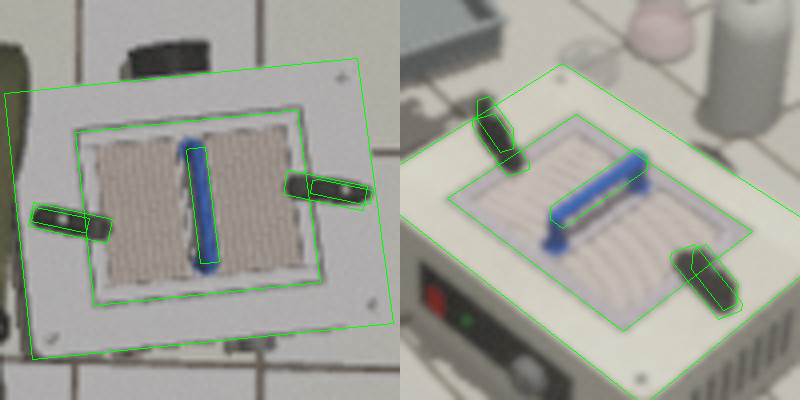

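The fit agrees with both views: unit at (0.522, -0.211), yaw 0.125, and both buttons near -0.3 rad. I'll turn both of them negative, and go above button a first.

Request:
{"api": "move_arm", "payload": {"increments": [[0.45,-0.36,-0.14,0,0,0,0],[0.45,-0.36,-0.14,0,0,0,0],[0.45,-0.36,-0.14,0,0,0,0],[0.45,-0.36,-0.14,0,0,0,0],[0.45,-0.36,-0.14,0,0,0,0],[0.45,-0.35,-0.14,0,0,0,0],[0.45,0,0,0.3,0,0,0.1],[0.45,0,0,0.3,0,0,0.09],[0.45,0,0,0.3,0,0,0],[0.45,0,0,0,0,0,0],[0.45,0,0,0,0,0,0]], "force": 15}}

```text
time_s: 1.8
ee_pos: [0.5081, -0.1075, 0.1609]
eef_rot: [3.142, -0.0, 1.381]
force: [0.1, 0.3, 0.7]
grip_width: 0.0423
grip_force: 0.0
```

Run:
```python
from fit import *
v=np.load("v.npy"); o=ctrl.get_obs(); print(o["ee_pos"],o["eef_rot"],o["qpos"].round(2))
p=ctrl.camera("scene"); uv=proj(p,[.52,-.2,.12]).astype(int)
t=ctrl.camera("top")
r=ctrl.cut_out("rinse_tray",t)[0]; cs=cv2.boxPoints(cv2.minAreaRect(cv2.findNonZero(r["mask"].astype(np.uint8)).astype(np.float32)))
w=np.array([ray(t,q,.04)[:2] for q in cs]); print(r["conf"],w.round(3).tolist(),w.mean(0))
ims=[]
for q in(p,t):
    uv=proj(q,[.52,-.2,.12]).astype(int); ims.append(cv2.resize(q["color"][uv[1]-60:uv[1]+40,uv[0]-50:uv[0]+50],(400,400),interpolation=cv2.INTER_CUBIC))
cv2.imwrite("pics/a.png",np.hstack(ims))
```

```text
[ 0.50811474 -0.10751729  0.16088098] [ 3.14151813e+00 -1.92098372e-05  1.38119998e+00] [-0.28  0.27  1.66  0.    1.21 -0.09]
0.72 [[0.45, 0.385], [0.699, 0.357], [0.654, 0.066], [0.407, 0.101]] [0.55276444 0.22735821]
```

View pics/a.png

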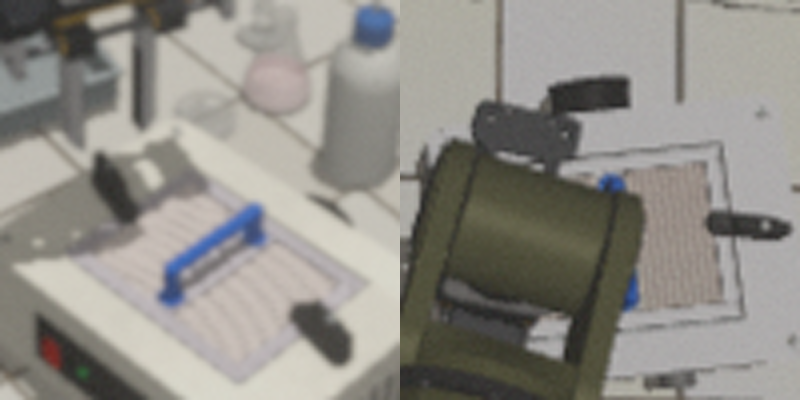

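The scene view (left) shows the open fingers straddling button a's rib, so I descend and close gently.

Request:
{"api": "move_arm", "payload": {"increments": [[0.45,0,0,0.3,0,0,0],[0.45,0,0,0.3,0,0,0],[0.45,0,0,0.25,0,0,0],[0.45,0,0,0,0,0,0],[0.05,0,0,0,0,0,0],[0.05,0,0,0,0,0,0],[0.05,0,0,0,0,0,0],[0.05,0,0,0,0,0,0],[0.05,0,0,0,0,0,0]], "force": 15}}

```text
time_s: 2.85
ee_pos: [0.5082, -0.1076, 0.1183]
eef_rot: [3.141, 0.0, 1.381]
force: [1.0, -0.4, 1.5]
grip_width: 0.0096
grip_force: 14.9
```

Request:
{"api": "move_arm", "payload": {"increments": [[0.05,0,0,0,0,0,0.12],[0.05,0,0,0,0,0,0.12],[0.05,0,0,0,0,0,0.12],[0.05,0,0,0,0,0,0.12],[0.05,0,0,0,0,0,0.12],[0.05,0,0,0,0,0,0.12],[0.05,0,0,0,0,0,0.12],[0.05,0,0,0,0,0,0.12],[0.05,0,0,0,0,0,0.12],[0.05,0,0,0,0,0,0.1],[0.05,0,0,0,0,0,0],[0.05,0,0,0,0,0,0]]}}

```text
time_s: 4.05
ee_pos: [0.5087, -0.1081, 0.1183]
eef_rot: [3.14, -0.002, 0.2]
force: [3.7, -4.5, -1.0]
grip_width: 0.0098
grip_force: 15.0
```

Request:
{"api": "move_arm", "payload": {"increments": [[0.45,0,0,0,0,0,0],[0.45,0,0,0,0,0,0],[0.45,0,0,0,0,0,0],[0.45,0,0,-0.5,0,0,0],[0.45,0,0,-0.5,0,0,0],[0.45,0,0,0,0,0,-0.12],[0.45,0,0,0,0,0,-0.12],[0.45,0,0,0,0,0,-0.12],[0.45,0,0,0,0,0,-0.12],[0.45,0,0,0,0,0,-0.12],[0.45,0,0,0,0,0,-0.12],[0.45,0,0,0,0,0,-0.12],[0.45,0,0,0,0,0,-0.12],[0.45,0,0,0,0,0,-0.12],[0.45,0,0,0,0,0,-0.12],[0.45,0,0,0,0,0,0]]}}

```text
time_s: 5.65
ee_pos: [0.5079, -0.1074, 0.1679]
eef_rot: [-3.141, -0.0, 1.403]
force: [0.2, -0.3, -0.2]
grip_width: 0.0425
grip_force: 0.0
```

Request:
{"api": "move_arm", "payload": {"increments": [[0.45,-0.4,0.124,0,0,0,0],[0.45,-0.4,0.124,0,0,0,0],[0.45,-0.4,0.124,0,0,0,0],[0.45,-0.4,0.124,0,0,0,0],[0.45,-0.4,0.124,0,0,0,0],[0.45,-0.4,0.124,0,0,0,0],[0.45,-0.4,0.124,0,0,0,0],[0.45,-0.4,0.124,0,0,0,0],[0.45,-0.4,0.124,0,0,0,0],[0.45,-0.4,0.124,0,0,0,0],[0.45,0,0,0,0,0,0],[0.45,0,0,0,0,0,0]]}}

```text
time_s: 6.85
ee_pos: [0.5351, -0.3149, 0.1676]
eef_rot: [-3.141, -0.0, 1.398]
force: [-0.1, 0.4, -0.4]
grip_width: 0.0424
grip_force: 0.0
```

Run:
```python
from fit import *
ims=[]
for c in("scene","top"):
    q=ctrl.camera(c)
    uv=proj(q,[.52,-.2,.12]).astype(int); ims.append(cv2.resize(q["color"][uv[1]-50:uv[1]+50,uv[0]-50:uv[0]+50],(400,400),interpolation=cv2.INTER_CUBIC))
cv2.imwrite("pics/b.png",np.hstack(ims))
```

```text
(no output)
```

View pics/b.png

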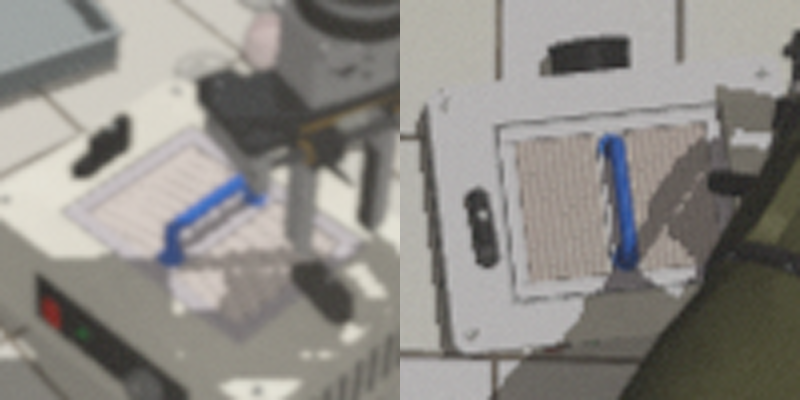

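Button a now lies parallel to the panel edge (top view, about (480,228)), and the fingers straddle b. I do the same for b.

Request:
{"api": "move_arm", "payload": {"increments": [[0.45,0,0,0.3,0,0,0],[0.45,0,0,0.3,0,0,0],[0.45,0,0,0.39,0,0,0],[0.45,0,0,0,0,0,0],[0.05,0,0,0,0,0,0],[0.05,0,0,0,0,0,0],[0.05,0,0,0,0,0,0],[0.05,0,0,0,0,0,0],[0.05,0,0,0,0,0,0]], "force": 15}}

```text
time_s: 7.85
ee_pos: [0.5354, -0.3153, 0.1189]
eef_rot: [3.141, 0.001, 1.401]
force: [-0.6, -0.2, 1.6]
grip_width: 0.01
grip_force: 14.8
```

Request:
{"api": "move_arm", "payload": {"increments": [[0.05,0,0,0,0,0,0.12],[0.05,0,0,0,0,0,0.12],[0.05,0,0,0,0,0,0.12],[0.05,0,0,0,0,0,0.12],[0.05,0,0,0,0,0,0.12],[0.05,0,0,0,0,0,0.12],[0.05,0,0,0,0,0,0.12],[0.05,0,0,0,0,0,0.12],[0.05,0,0,0,0,0,0.12],[0.05,0,0,0,0,0,0.1],[0.05,0,0,0,0,0,0],[0.05,0,0,0,0,0,0]]}}

```text
time_s: 9.05
ee_pos: [0.5361, -0.3162, 0.119]
eef_rot: [3.139, -0.002, 0.22]
force: [5.7, -6.6, -2.7]
grip_width: 0.0098
grip_force: 15.0
```

Request:
{"api": "move_arm", "payload": {"increments": [[0.45,0,0,0,0,0,0],[0.45,0,0,0,0,0,0],[0.45,0,0,0,0,0,0],[0.45,0,0,-0.5,0,0,0],[0.45,0,0,-0.5,0,0,0],[0.45,0,0,-0.5,0,0,0],[0.45,0,0,-0.5,0,0,0],[0.45,0,0,0,0,0,0]]}}

```text
time_s: 9.85
ee_pos: [0.5362, -0.3156, 0.2221]
eef_rot: [3.138, -0.004, 0.221]
force: [0.3, -0.2, -0.3]
grip_width: 0.0422
grip_force: 0.0
```

Run:
```python
from fit import *
o=ctrl.get_obs(); print(o["qpos"].round(2))
ims=[]
for c in("scene","top"):
    q=ctrl.camera(c)
    uv=proj(q,[.52,-.2,.12]).astype(int); ims.append(cv2.resize(q["color"][uv[1]-50:uv[1]+50,uv[0]-50:uv[0]+50],(400,400),interpolation=cv2.INTER_CUBIC))
    p=q; col=q["color"].astype(int); m=((col[...,0]-col[...,2]>50)).astype(np.uint8); w=np.zeros_like(m); w[uv[1]-35:uv[1]+35,uv[0]-35:uv[0]+35]=1; pts=cv2.findNonZero(m*w)
    r=cv2.minAreaRect(pts.astype(np.float32)); b=cv2.boxPoints(r); e=sorted([(np.linalg.norm(b[i]-b[i-1]),i) for i in(0,1)])[0][1]
    print(c,[ray(p,x,.131).round(4) for x in((b[e]+b[e-1])/2,(b[(e+2)%4]+b[(e+1)%4])/2)], ray(p,r[0],.131))
cv2.imwrite("pics/c.png",np.hstack(ims))
```

```text
[-0.59  0.45  1.28  0.    1.41  0.76]
scene [array([ 0.4604, -0.2286,  0.131 ]), array([ 0.5645, -0.2151,  0.131 ])] [ 0.51104046 -0.22206605  0.131     ]
top [array([ 0.5688, -0.2026,  0.131 ]), array([ 0.4806, -0.2177,  0.131 ])] [ 0.52446416 -0.21020027  0.131     ]
```

View pics/c.png

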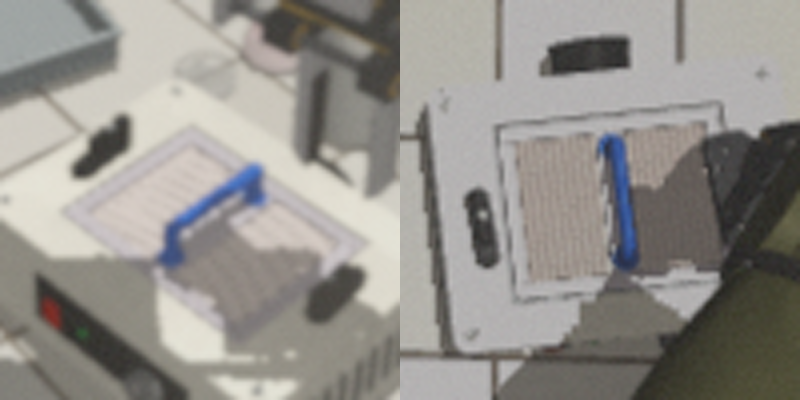

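Both buttons are aside. Now I move over the handle.

Request:
{"api": "move_arm", "payload": {"increments": [[0.5,0,0,0,0,0,0.08],[0.5,0,-0.35,0,0,0,0],[0.5,0,-0.35,0,0,0,0],[0.5,0,-0.35,0,0,0,0],[0.5,0,-0.35,0,0,0,0],[0.5,0,-0.35,0,0,0,0],[0.5,0.02,-0.36,0,0,0,0],[0.5,0,0,0.4,0,0,0],[0.5,0,0,0.4,0,0,0],[0.5,0,0,0.4,0,0,0],[0.5,0,0,0.4,0,0,0],[0.5,0,0,0.4,0,0,0],[0.5,0,0,0.16,0,0,0],[0.5,0,0,0,0,0,0],[0.5,0,0,0,0,0,0]]}}

```text
time_s: 11.45
ee_pos: [0.5218, -0.2104, 0.1112]
eef_rot: [3.141, -0.001, 0.141]
force: [0.7, -0.0, 1.0]
grip_width: 0.0469
grip_force: 0.0
```

Request:
{"api": "move_arm", "payload": {"increments": [[0.05,0,0,0,0,0,0],[0.05,0,0,0,0,0,0],[0.05,0,0,0,0,0,0],[0.05,0,0,0,0,0,0],[0.05,0,0,0,0,0,0],[0.05,0,0,0,0,0,0]], "force": 12}}

```text
time_s: 12.05
ee_pos: [0.5215, -0.2107, 0.1106]
eef_rot: [3.141, -0.0, 0.141]
force: [-0.6, -0.9, 2.1]
grip_width: 0.0118
grip_force: 12.0
```

Request:
{"api": "move_arm", "payload": {"increments": [[0.05,0,0,0,0,0,0],[0.05,0,0,0,0,0,0],[0.05,0,0,-0.06,0,0,0],[0.05,0,0,-0.06,0,0,0],[0.05,0,0,-0.06,0,0,0],[0.05,0,0,0,0,0,0]], "force": 40}}

```text
time_s: 12.65
ee_pos: [0.5215, -0.2105, 0.1198]
eef_rot: [3.141, -0.0, 0.141]
force: [0.0, -1.0, -3.3]
grip_width: 0.0109
grip_force: 40.0
```

Request:
{"api": "move_arm", "payload": {"increments": [[0.05,0,0,-0.15,0,0,0],[0.05,0,0,-0.15,0,0,0],[0.05,0,0,-0.15,0,0,0],[0.05,0,0,-0.25,0,0,0],[0.05,0,0,-0.25,0,0,0],[0.05,0,0,-0.25,0,0,0],[0.05,0,0,-0.25,0,0,0],[0.05,0,0,-0.2,0,0,0],[0.05,0,0,0,0,0,0],[0.05,0,0,0,0,0,0]]}}

```text
time_s: 13.65
ee_pos: [0.5214, -0.2105, 0.2017]
eef_rot: [-3.141, 0.0, 0.141]
force: [-0.4, -0.3, -5.2]
grip_width: 0.011
grip_force: 40.0
```

Run:
```python
from fit import *
ims=[]
for c in("scene","top"):
    q=ctrl.camera(c); uv=proj(q,[.53,0,.1]).astype(int); x,y=max(0,uv[0]-130),max(0,uv[1]-100)
    ims.append(cv2.resize(q["color"][y:y+200,x:x+260],(400,308),interpolation=cv2.INTER_CUBIC))
    r=ctrl.cut_out("rinse_tray",q)[0]; cs=cv2.boxPoints(cv2.minAreaRect(cv2.findNonZero(r["mask"].astype(np.uint8)).astype(np.float32)))
    w=np.array([ray(q,k,.04)[:2] for k in cs]); print(r["conf"],w.round(3).tolist(),w.mean(0))
cv2.imwrite("pics/d.png",np.hstack(ims))
```

```text
0.84 [[0.454, 0.397], [0.795, 0.371], [0.634, 0.033], [0.36, 0.081]] [0.56059351 0.22045655]
0.66 [[0.452, 0.389], [0.699, 0.363], [0.655, 0.066], [0.409, 0.101]] [0.55367974 0.22980209]
```

View pics/d.png

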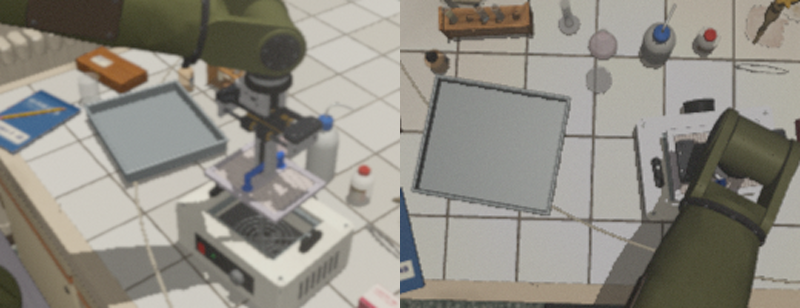

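The panel hangs level above its frame. The tray is clear, centred near (0.553, 0.230) with yaw about -0.12, so I carry the panel over.

Request:
{"api": "move_arm", "payload": {"increments": [[0.05,0.06,-0.25,0,0,0,0],[0.05,0.1,-0.45,0,0,0,0],[0.05,0.1,-0.48,0,0,0,0],[0.05,0.1,-0.48,0,0,0,0],[0.05,0.1,-0.48,0,0,0,0],[0.05,0.1,-0.48,0,0,0,0],[0.05,0.1,-0.48,0,0,0,0],[0.05,0.1,-0.48,0,0,0,0],[0.05,0.1,-0.48,0,0,0,0],[0.05,0.1,-0.48,0,0,0,0],[0.05,0.1,-0.48,0,0,0,0],[0.05,0.1,-0.48,0,0,0,0],[0.05,0.1,-0.48,0,0,0,0],[0.05,0.1,-0.48,0,0,0,0],[0.05,0.1,-0.48,0,0,0,0],[0.05,0.1,-0.48,0,0,0,0],[0.05,0.1,-0.48,0,0,0,0],[0.05,0.1,-0.48,0,0,0,0],[0.05,0.1,-0.3,0,0,0,0],[0.05,0.1,-0.1,0,0,0,0]]}}

```text
time_s: 15.85
ee_pos: [0.5565, 0.2395, 0.2017]
eef_rot: [-3.142, 0.0, 0.143]
force: [-0.6, 0.0, -3.7]
grip_width: 0.011
grip_force: 40.0
```

Request:
{"api": "move_arm", "payload": {"increments": [[0.05,0,0,0,0,0,0.07],[0.05,0,0,0,0,0,0.07],[0.05,0,0,0,0,0,0.06],[0.05,0,0,0,0,0,0.06],[0.05,0,0,0.3,0,0,0],[0.05,0,0,0.4,0,0,0],[0.05,0,0,0.4,0,0,0],[0.05,0,0,0.3,0,0,0],[0.05,0,0,0.2,0,0,0],[0.05,0,0,0,0,0,0],[0.05,0,0,0,0,0,0]]}}

```text
time_s: 16.95
ee_pos: [0.5572, 0.2379, 0.1226]
eef_rot: [-3.141, -0.001, -0.119]
force: [-0.1, -0.9, -3.9]
grip_width: 0.0109
grip_force: 40.0
```

Run:
```python
from fit import *
ims=[]
for c in("scene","top"):
    q=ctrl.camera(c); uv=proj(q,[.553,.23,.05]).astype(int); x,y=max(0,uv[0]-80),max(0,uv[1]-75)
    ims.append(cv2.resize(q["color"][y:y+150,x:x+160],(400,375),interpolation=cv2.INTER_CUBIC))
cv2.imwrite("pics/e.png",np.hstack(ims))
```

```text
(no output)
```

View pics/e.png

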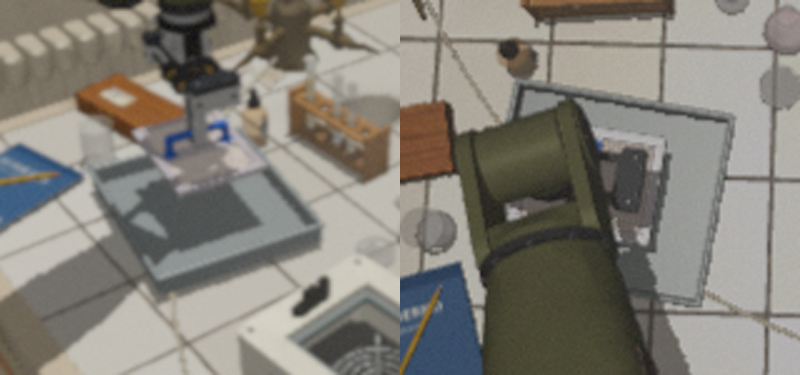

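Level and over the tray, about 8 mm off in y. I correct that, lower, and creep down at the end.

Request:
{"api": "move_arm", "payload": {"increments": [[0.05,0,0.16,0.2,0,0,0],[0.05,0,0,0.3,0,0,0],[0.05,0,0,0.3,0,0,0],[0.05,0,0,0.3,0,0,0],[0.05,0,0,0.25,0,0,0],[0.05,0,0,0.2,0,0,0],[0.05,0,0,0.1,0,0,0],[0.05,0,0,0.06,0,0,0],[0.05,0,0,0.04,0,0,0],[0.05,0,0,0.04,0,0,0],[0.05,0,0,0,0,0,0],[0.05,0,0,0,0,0,0]]}}

```text
time_s: 18.25
ee_pos: [0.5561, 0.23, 0.0328]
eef_rot: [-3.141, -0.0, -0.119]
force: [0.5, 0.3, -3.7]
grip_width: 0.0111
grip_force: 40.0
```

Request:
{"api": "move_arm", "payload": {"increments": [[0.05,0,0,0.02,0,0,0],[0.05,0,0,0.02,0,0,0],[0.05,0,0,0.02,0,0,0],[0.05,0,0,0,0,0,0],[0.05,0,0,0,0,0,0]]}}

```text
time_s: 18.75
ee_pos: [0.556, 0.23, 0.0297]
eef_rot: [-3.142, -0.0, -0.119]
force: [-2.5, -0.8, -0.3]
grip_width: 0.011
grip_force: 40.0
```

It has touched down: the panel's weight is off the wrist. I release and go up.

Request:
{"api": "move_arm", "payload": {"increments": [[0.2,0,0,0,0,0,0],[0.45,0,0,0,0,0,0],[0.45,0,0,0,0,0,0],[0.45,0,0,0,0,0,0],[0.45,0,0,-0.2,0,0,0],[0.45,0,0,-0.4,0,0,0],[0.45,0,0,-0.6,0,0,0],[0.45,0,0,-0.6,0,0,0],[0.45,0,0,-0.6,0,0,0],[0.45,0,0,-0.6,0,0,0],[0.45,0,0,0,0,0,0],[0.45,0,0.5,0,0,0,0],[0.45,0,0.5,0,0,0,0],[0.45,0,0.5,0,0,0,0],[0.45,0,0.5,0,0,0,0],[0.45,0,0.5,0,0,0,0],[0.45,0,0.5,0,0,0,0],[0.45,0,0,0,0,0,0],[0.45,0,0,0,0,0,0]]}}

```text
time_s: 20.65
ee_pos: [0.5381, 0.081, 0.1795]
eef_rot: [-3.141, 0.0, -0.12]
force: [0.3, 0.9, -0.1]
grip_width: 0.0427
grip_force: 0.0
```

Run:
```python
from fit import *
ims=[]
for c in("scene","top"):
    q=ctrl.camera(c); uv=proj(q,[.53,0,.1]).astype(int); x,y=max(0,uv[0]-130),max(0,uv[1]-100)
    ims.append(cv2.resize(q["color"][y:y+200,x:x+260],(400,308),interpolation=cv2.INTER_CUBIC))
cv2.imwrite("pics/f.png",np.hstack(ims))
```

```text
(no output)
```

View pics/f.png

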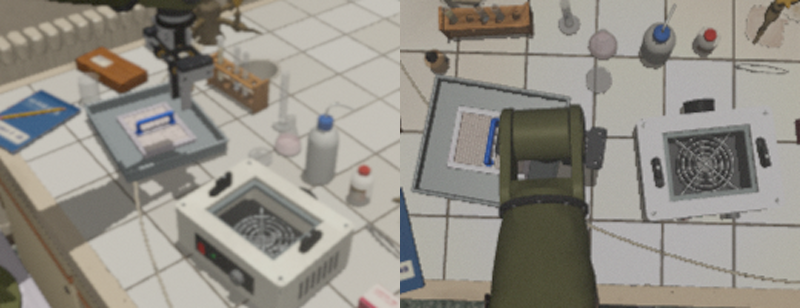

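The panel lies flat in the tray with its handle up, both buttons are aside, and the gripper is clear.

```bash
python3 -c "
from station import ctrl
print(ctrl.hand_in())"
```

```text
the job is handed in; nothing more can be done
None
```

I turned both buttons aside, laid the filter panel flat in the rinse tray with its handle up, let go, and handed the job in at about 21 s; the hand-in gave no verdict.

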